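Strap the bar down and hold the spring stop back at its index

TASK

Get the tacking fixture ready for the welder: press both hinged hold-down straps down over the flat bar until their detents hold them shut. Only then pull the spring-loaded stop back by its upright handle until its pointer stands level with the index block on the rail beside it, and finish still holding it there, because the spring would pull it back. Leave the bar in its nest and the loose things around the fixture alone.

Things in the scene. Friction and masses are not known exactly. Their poses are not given: they have to be found in the camera images.
- fixture: Grey base plate 300 x 160 x 10 mm, bolted down, carries all below. Origin on the bench; z up; plate from x -185 to +115, y +-80 mm. -x is the pull direction (roughly to the robot); straps at the +x end. Dark rod guide block (x -55 to -22, y +-17, top z 38 mm) between handle and bar. Rod: 10 mm diameter, axis at z 26 mm, from handle to guide. Detent housings (x -14 to +2, y +-38) are 33 mm high.
- strap_left (a joint): Hinge angle (rad) of the steel strap (22 mm wide) on the fixture's +y side: 0 shut, grows as its near (-x) end rises, at most 0.9. Hinge axis along fixture y at x 100, y +38, z 26 mm. Stays where left (stiff hinge); from about 0.1 rad down to 0 its nose must be pushed past a spring ball (about 7 N at the pad); then the detent holds it at 0.
- strap_right (a joint): The same for the strap on the fixture's -y side (hinge axis at fixture x 100, y -38, z 26 mm).
- pad_left (a point): Middle of the top of the round black press pad (22 mm diameter, 8 mm thick) near the left strap's free end: 70 mm from the hinge axis along the strap, 14 mm above the strap's middle plane. With the strap shut it is at fixture x 30, y +38, z 40 mm, facing up.
- pad_right (a point): The same point on the right strap; with the strap shut at fixture x 30, y -38, z 40 mm.
- handle: Spring stop's handle: upright dark steel plate, 10 mm thick (fixture x), 44 mm wide (y), z 20 to 78 mm. This point: its middle at z 60 mm, a good place to grip from above across the thickness. At home at fixture x -120, 60 mm clear of the guide. Slides along the fixture's -x, 0 to 52 mm from home; a spring pulls it home, 4 N at home rising 0.12 N per mm.
- pointer (a point): Tip of the thin pointer arm that sticks out from the handle's foot towards the fixture's -y, at z 25 mm; it has the same fixture x as the handle's middle and moves with the stop.
- index_mid (a point): Middle of the brass index block (10 mm long along the fixture's x, 12 x 12 mm across, a dark screw on top), fixed on the graduated rail along the fixture's -y side. It is the mark: the pointer is to stand beside it, within its 10 mm length. Where it sits on the rail differs from job to job (18 to 42 mm in front of the pointer's home). Axes as the fixture's.
- bar_mid (a point): Middle of the loose rusty flat bar, 40 x 129 x 8 mm, lying in the nest across the fixture (long side along y). Stays where it is.
- earplug_pot: Bystander: small round pot with orange lid, 50 mm diameter, 42 mm high; origin under its middle.
- gas_nozzle: Bystander: copper-coloured conical nozzle lying down, 25 x 66 x 25 mm; origin under its middle.
- marker: Bystander: felt marker lying down, 17 x 126 x 18 mm; origin under its middle.

How it is judged (in metres and radians):
On the way, in this order (a step that is already met when the one before it is completed fails the run):
1. both straps are shut in their detents, the stop still home (value of joint each of strap_left, strap_right below 0.03 rad and distance of pointer from where it was at the start of the episode below 0.008 m), for 0.2 s.
2. the fingers hold the stop with its pointer beside the index block (x of pointer in the frame of index_mid between -0.005 and 0.005 m and contact force between the fingers and handle above 1.5 N), for 0.5 s.
At the end, for the whole second after the job is handed in: Both straps shut (within 0.03 rad), the pointer within 5 mm of the middle of the index block along the pull, the fingers in contact with the handle with more than 1.5 N through the last second, the bar within 8 mm of where it lay (all of step 2 and value of joint each of strap_left, strap_right below 0.03 rad and distance of bar_mid from where it was at the start of the episode below 0.008 m); the arm keeps its last pose, push and grip.
It fails at once if the stop is drawn more than 8 mm while a strap is not shut (distance of pointer from where it was at the start of the episode above 0.008 m and value of joint any of strap_left, strap_right above 0.05 rad).
It fails at once if a loose thing beside the fixture is pushed more than 30 mm (distance of any of earplug_pot, gas_nozzle, marker from where it was at the start of the episode above 0.03 m).
It also fails if it takes over 48 s, if anything falls off the work surface, if the arm or the gripper's body presses on something with over 40 N, if the wrist force passes 120 N, or if a joint passes its speed limit or range.

ROBOT

A 6-joint arm with a two-finger parallel gripper is mounted at the origin on a cart in front of the work surface, level with it; the furniture and walls round the work are solid. World frame = base frame: x ahead of the robot, y to its left, z up, the work surface at z = 0. Lengths are in mm, angles in rad, forces in N, time in s.
With the tool pointing down it reaches from about 275 to 750 mm from the base axis. Payload 10.2 kg.
Tool frame: the origin (TCP) lies between the finger pads; the fingertips stand 11 mm ahead of it and the grasp point (between the pads) lies 8 mm behind it (ctrl.nose_length is the distance from the TCP to the fingertips, in mm); x points along the fingers, y is the direction in which the jaws open and shut, and the axes are right-handed (so a half turn about x gives the same grasp; the last joint's range is limited). The gripper opens to 85 mm and grips with 20 to 120 N. Pads are 22 mm wide; open, the fingers measure 114 mm over their backs; the gripper's body (76 mm by 85 mm) begins 54 mm behind the grasp point. The pads swing forward as they close: fully open they stand 13 mm farther back than shut.
Start: joints at [0.942, 0.313, 1.498, -0, 1.331, -0.223], TCP at [207.259, 482.364, 242.294] pointing down, gripper open.
Joint ranges: [-2.94, 2.94], [-0.97, 2.17], [0.19, 2.56], [-1.23, 4.37], [0.02, 3.11], [-2.88, 2.88]. Speed limits (rad/s): [2.39, 2.39, 3.01, 3.14, 3.14, 3.14].

INTERFACE

Orientations are given as a unit quaternion [w, x, y, z].
In Python, from rig import ctrl, capture, ticket gives the robot as it stands.
- The arm moves only by the tool step_arm, never from a script. Its argument "commands" is a list of rows, each a list of 2 entries, a list of its own where there are three numbers: the shift along the world's x, y, z normalised to -1 to 1, where 1 is 0.04 m, then the turn about the world's z normalised to -1 to 1, where 1 is 180 degrees. A call has 1 to 5 rows; each row shifts and turns the commanded pose from where the row before left it; what a row does not reach is not made up. A row lasts 1/10 s, in which the tool goes at most 50 mm and 8.59 degrees, less where a joint would pass 70% of its speed; a pose out of reach is approached as far as the arm can. A call with a number of a shift or a turn outside -1 to 1 is refused whole. A call with a gripper value outside its range is refused whole. "gripper" is the closure, from -1 (fully open) to 1 (shut), so that 0 is half open, set as the call begins (left out, the last holds). The fingers move at their own pace and stop on an object; "force" is the grip in N (left out, the last holds). Time passes only in rows, so rows that do not move let the fingers close. It gives the time, the measured TCP pose, the force and the opening at its end, in the units of the state.
- ctrl.sense(): the state, without advancing time (a new reading comes with each control period).
- capture(name): name is "side" or "top"; returns a dict with "image" (420x560x3 uint8, blue, green, red), "fov_y" (degrees; the focal length in pixels is half the picture's height over the tangent of half this angle, whatever the lens; pixels are square), "cx", "cy" (the principal point, pixels), "origin" and "orientation" of the camera in the world. Camera axes: x right, y down, z forward; pixel columns grow to the right and rows downward; lengths in mm; the calibration is good to about 2 mm. A picture is of the moment at which its call begins. There is no depth.
- ticket.finish_job(): hands the job in, once; it reports no verdict.
The state is a dict: "time_s": time; "joints": joint angles; "dq": joint speeds; "tau": joint torques, N m; "eef_pos": TCP position; "ee_rot": TCP orientation; "force": force on the tool from outside, world axes, zero at the start; "wrist_torque": the same for the moment, N m; "grip_width": opening from 0.0 (shut) to 1.0 (fully open).
Only numpy, scipy, OpenCV 4.12 (cv2) and the standard library are available. Lean on these libraries where they do the work, as an engineer would, in place of code of your own. Each camera call takes 0.05 s, during which the arm holds its last target.

## Working session

There is one attempt and no reset: what is moved stays moved. The work goes in short steps, Python scripts to look and compute and a tool call to move; the robot and the scene stay as the last step left them, time stands still between calls to the robot, and variables do not carry over. Pictures are saved under pics/ and viewed, and the job is handed in when it is done.

Besides the shell and the picture viewer there is one more tool, called after "Call:" as a command line: name --argument value ..., lists and objects as JSON in quotes. step_arm: Moves the arm, as the interface text tells. Its arguments: {"type":"object","properties":{"commands":{"type":"array","items":{"type":"array"}},"gripper":{"type":"number"},"force":{"type":"number"}},"required":["commands"]}

```bash
mkdir -p pics
python3 - <<'E'
from rig import ctrl,capture,ticket
import cv2
for n in("side","top"):
    c=capture(n); cv2.imwrite(f"pics/{n}0.png",c["image"]); print(n,c["fov_y"],c["cx"],c["cy"],c["origin"],c["orientation"])
    import pickle; pickle.dump(c,open(f"{n}0.pkl","wb"))
print(ctrl.sense())
E
```

```text
side 56.967609712223634 270.80457932090854 208.4294738832359 [405.76615626 710.84041083 540.44727806] [ 0.07154162 -0.13308149  0.8672885  -0.47432244]
top 57.10802064913144 272.4600385688146 212.18126078323795 [ 436.07920288    5.77462184 1092.8792878 ] [-0.06530844  0.70499628 -0.70302769  0.06683652]
{'time_s': 0.1, 'joints': array([ 9.41584701e-01,  3.13392552e-01,  1.49831361e+00, -1.94310300e-05,
        1.33100049e+00, -2.23410298e-01]), 'dq': array([ 9.55704173e-04,  7.34507961e-04, -2.23864972e-03, -1.67644602e-03,
       -2.95418231e-05,  1.09365271e-03]), 'tau': array([ 1.97378256e-03, -4.12893498e+01, -2.60142589e+01, -2.61746591e-04,
        2.99260748e-03,  5.42622263e-05]), 'eef_pos': array([207.14557175, 482.18730673, 241.81094065]), 'ee_rot': array([ 0.69244475,  0.14212704,  0.69275834, -0.14284978]), 'force': array([-0.09415147, -0.39396448,  0.00390334]), 'wrist_torque': array([ 0.065996  , -0.0286384 ,  0.02403906]), 'grip_width': 0.9969867984934565}
```

View pics/side0.png

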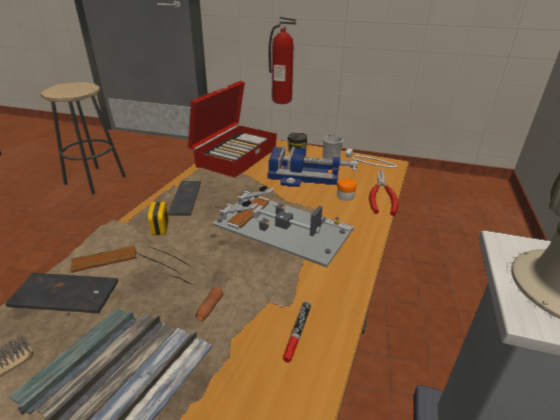

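View pics/top0.png

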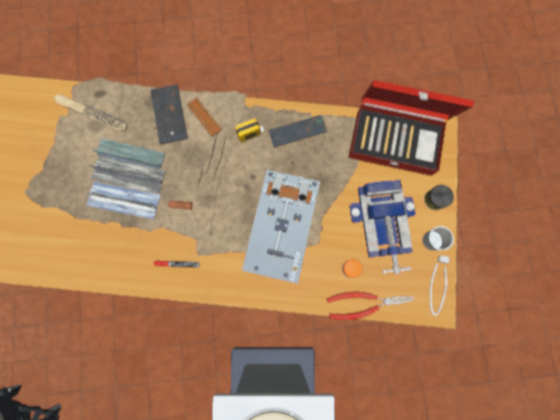

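```bash
cat > h.py <<'E'
import numpy as np,cv2,pickle
from scipy.spatial.transform import Rotation as R
from scipy.optimize import least_squares
def cam(c):
    q=np.array(c["orientation"]);return R.from_quat(q[[1,2,3,0]]).as_matrix()
def proj(c,P):
    P=np.atleast_2d(P);f=c["image"].shape[0]/2/np.tan(np.radians(c["fov_y"]/2))
    p=(P-np.array(c["origin"]))@cam(c)
    return np.c_[c["cx"]+f*p[:,0]/p[:,2],c["cy"]+f*p[:,1]/p[:,2]]
def ray(c,uv):
    f=c["image"].shape[0]/2/np.tan(np.radians(c["fov_y"]/2))
    d=np.array([(uv[0]-c["cx"])/f,(uv[1]-c["cy"])/f,1]);return np.array(c["origin"]),cam(c)@d
def atz(c,uv,z):
    o,d=ray(c,uv);return o+d*(z-o[2])/d[2]
def tri(pairs):
    A=np.zeros((3,3));b=np.zeros(3)
    for c,uv in pairs:
        o,d=ray(c,uv);d/=np.linalg.norm(d);M=np.eye(3)-np.outer(d,d);A+=M;b+=M@o
    return np.linalg.solve(A,b)
def crop(c,x0,y0,x1,y1,s,name):
    cv2.imwrite(name,cv2.resize(c["image"][y0:y1,x0:x1],None,fx=s,fy=s,interpolation=cv2.INTER_CUBIC))
E
python3 - <<'E'
from h import *
s=pickle.load(open("side0.pkl","rb"));t=pickle.load(open("top0.pkl","rb"))
crop(s,205,170,365,270,5,"pics/s1.png");crop(t,225,160,345,290,4.6,"pics/t1.png")
print(proj(t,[[207,482,242],[0,0,0],[400,0,0]]),proj(s,[[207,482,242],[400,0,0]]))
E
```

```text
[[ 39.27831105 398.18425971]
 [273.24462483 457.8054693 ]
 [273.56165222 298.54395804]] [[608.21253611 425.83821693]
 [368.13488843 248.89101208]]
```

View pics/s1.png

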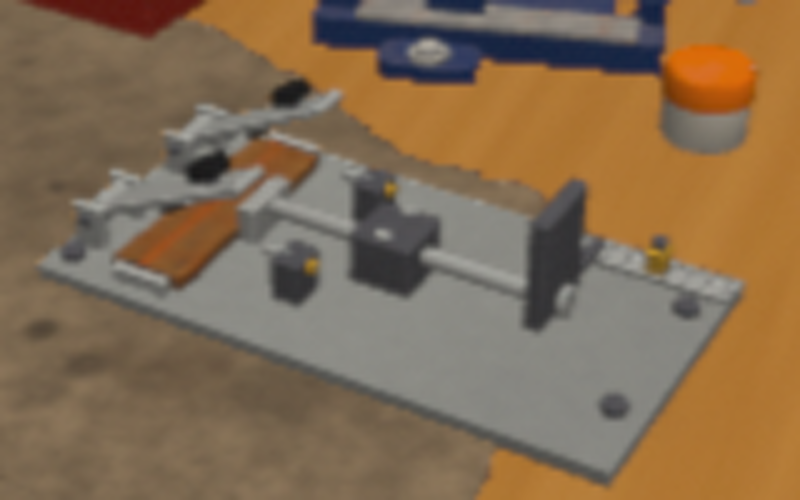

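View pics/t1.png

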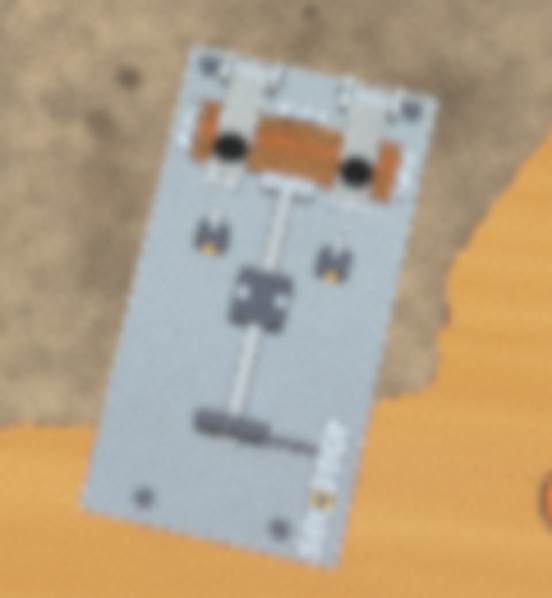

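```bash
cat > fit.py <<'E'
from h import *
s=pickle.load(open("side0.pkl","rb"));t=pickle.load(open("top0.pkl","rb"))
S=lambda u,v:(205+(u+.5)/5-.5,170+(v+.5)/5-.5)
T=lambda u,v:(225+(u+.5)/4.6-.5,160+(v+.5)/4.6-.5)
obs=[(t,T(193,47),(115,80,10)),(t,T(437,98),(115,-80,10)),(t,T(335,567),(-185,-80,10)),(t,T(82,508),(-185,80,10)),
(s,S(610,472),(-185,80,10)),(s,S(742,287),(-185,-80,10)),(s,S(40,265),(115,80,10))]
def W(p,P):
    c,n=np.cos(p[2]),np.sin(p[2]);P=np.array(P,float);return np.array([p[0]+c*P[0]-n*P[1],p[1]+n*P[0]+c*P[1],P[2]])
def res(p):return np.concatenate([proj(c,W(p,P))[0]-uv for c,uv,P in obs])
def inv(p,X):
    c,n=np.cos(p[2]),np.sin(p[2]);d=X[:2]-p[:2];return np.array([c*d[0]+n*d[1],-n*d[0]+c*d[1],X[2]])
if __name__=="__main__":
    r=least_squares(res,[450,0,-.2]);p=r.x;print(p,np.degrees(p[2]));print(r.fun.reshape(-1,2).round(1))
    for n,a,b in [("padL",S(208,163),T(231,147)),("padR",S(291,90),T(356,172)),("idx",S(657,255),T(321,498)),("pointertip",S(597,243),T(317,449)),("handletop",S(560,205),T(232,425))]:
        X=tri([(s,a),(t,b)]);print(n,X.round(1),"fixture",inv(p,X).round(1))
    for a in (0,.3,.5,.7,.9):
        for y in (38,-38):
            P=W(p,(100-70*np.cos(a)+14*np.sin(a)*0+14*np.sin(a),y,26+70*np.sin(a)+14*np.cos(a)));u,v=proj(s,P)[0],proj(t,P)[0]
            print(a,y,((u-[205,170])*5).round(),((v-[225,160])*4.6).round())
    print("handle pred",(proj(s,W(p,(-120,0,78)))-[205,170])*5,(proj(t,W(p,(-120,0,78)))-[225,160])*4.6)
    print("handle",W(p,(-120,0,60)),"padsW",W(p,(30,38,40)),W(p,(30,-38,40)))
E
python3 fit.py
```

```text
[ 6.39327337e+02 -2.99093317e+01 -2.26923578e-01] -13.001763313605863
[[-0.3 -0.8]
 [ 0.3  0.2]
 [ 0.2  0.6]
 [-1.1  0.1]
 [ 0.3 -0.1]
 [ 0.8 -1.4]
 [-1.  -0.5]]
padL [687.8  -2.5  66.9] fixture [41.1 37.6 66.9]
padR [672.1 -76.6  68.6] fixture [ 42.4 -38.1  68.6]
idx [483.2 -57.   21.8] fixture [-146.   -61.5   21.8]
pointertip [511.9 -54.7  24.3] fixture [-118.5  -52.8   24.3]
handletop [522.2  -3.2  75.6] fixture [-120.1   -0.4   75.6]
0 38 [227. 216.] [224. 173.]
0 -38 [310. 144.] [346. 201.]
0.3 38 [213. 176.] [227. 154.]
0.3 -38 [297. 106.] [351. 182.]
0.5 38 [198. 150.] [230. 136.]
0.5 -38 [283.  81.] [356. 165.]
0.7 38 [179. 126.] [234. 116.]
0.7 -38 [266.  58.] [361. 144.]
0.9 38 [157. 105.] [239.  93.]
0.9 -38 [245.  38.] [366. 122.]
handle pred [[558.06093398 198.88365508]] [[229.63465602 422.30518882]]
handle [522.40376045  -2.91160677  60.        ] padsW [6.77107511e+02 3.67036435e-01 4.00000000e+01] [660.00895208 -73.68456231  40.        ]
```

Run:
```python
from h import *
q=np.array([.69244475,.14212704,.69275834,-.14284978]);M=R.from_quat(q[[1,2,3,0]]).as_matrix();print(M.round(3));y=M[:,1];print(np.degrees(np.arctan2(y[1],y[0])))
```

```text
[[-0.001  0.395  0.919]
 [-0.001  0.919 -0.395]
 [-1.    -0.001 -0.   ]]
66.74956837340434
```

Call:
step_arm --commands '[[[0.79, -0.8, 0], -0.0295], [[0.79, -0.8, 0], -0.0295], [[0.79, -0.8, 0], -0.0295], [[0.79, -0.8, 0], -0.0295], [[0.79, -0.8, 0], -0.0295]]' --gripper 1 --force 60

```text
time_s: 0.6
eef_pos: [366.1, 320.8, 242.1]
ee_rot: [0.641, 0.299, 0.641, -0.299]
force: [0.6, 0.3, 0.8]
grip_width: 0.14
```

Call:
step_arm --commands '[[[0.79, -0.8, 0], -0.0295], [[0.79, -0.8, 0], -0.0295], [[0.79, -0.8, 0], -0.0295], [[0.79, -0.8, 0], -0.0295], [[0.79, -0.8, 0], -0.0295]]'

```text
time_s: 1.1
eef_pos: [524.2, 160.8, 242.1]
ee_rot: [0.555, 0.438, 0.555, -0.438]
force: [0.1, -0.2, 0.4]
grip_width: -0.002
```

Call:
step_arm --commands '[[[0.79, -0.8, 0], -0.0295], [[0.79, -0.8, 0], -0.0295], [[0.79, -0.8, 0], -0.0295], [[0.79, -0.8, 0], -0.0295], [[0, 0, 0], 0]]'

```text
time_s: 1.6
eef_pos: [651.7, 30.1, 240.1]
ee_rot: [-0.464, -0.533, -0.464, 0.534]
force: [-0.8, 0.3, -1.1]
grip_width: -0.001
```

Call:
step_arm --commands '[[[0.73, -0.77, 0], -0.03], [[0, 0, -1], 0], [[0, 0, -1], 0], [[0, 0, -1], 0], [[0, 0, 0], 0]]'

```text
time_s: 2.1
eef_pos: [675.9, 4.4, 116.3]
ee_rot: [-0.437, -0.551, -0.443, 0.556]
force: [-0.3, -0.6, -0.8]
grip_width: 0.002
```

```bash
cat > look.py <<'E'
import sys
from h import *
from rig import ctrl,capture
n=sys.argv[1]
s=capture("side");t=capture("top")
pickle.dump(s,open("side%s.pkl"%n,"wb"));pickle.dump(t,open("top%s.pkl"%n,"wb"))
crop(s,205,150,365,270,5,"pics/s%s.png"%n);crop(t,225,160,345,290,4.6,"pics/t%s.png"%n)
x=ctrl.sense();print(x["time_s"],x["eef_pos"],x["force"],x["grip_width"],x["joints"].round(3))
q=x["ee_rot"];y=R.from_quat(q[[1,2,3,0]]).as_matrix()[:,1];print(np.degrees(np.arctan2(y[1],y[0])))
E
python3 look.py 2
```

```text
2.2 [679.01072343   3.9210882  123.38395602] [-0.06519551  0.20693779  0.97485152] -0.00025815690322090784 [-0.166  0.753  1.115  0.     1.273  0.06 ]
-12.95072995220753
```

View pics/s2.png

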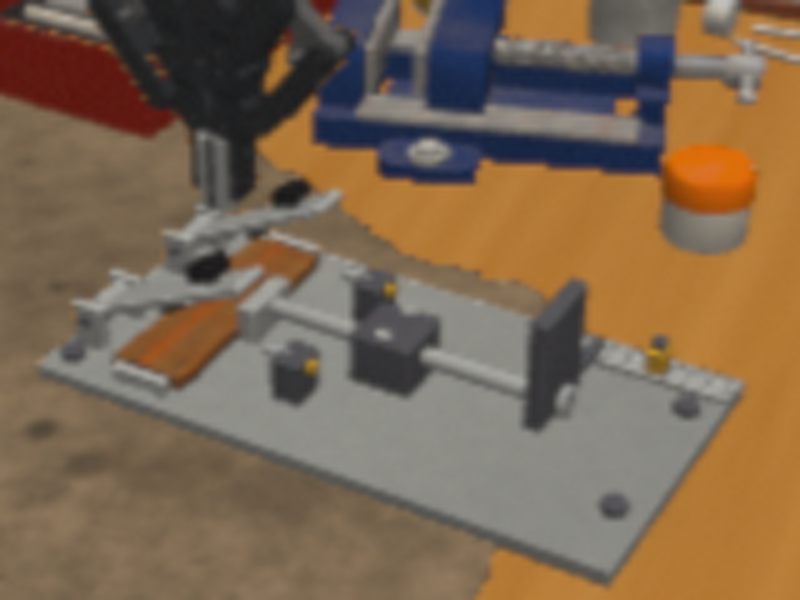

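View pics/t2.png

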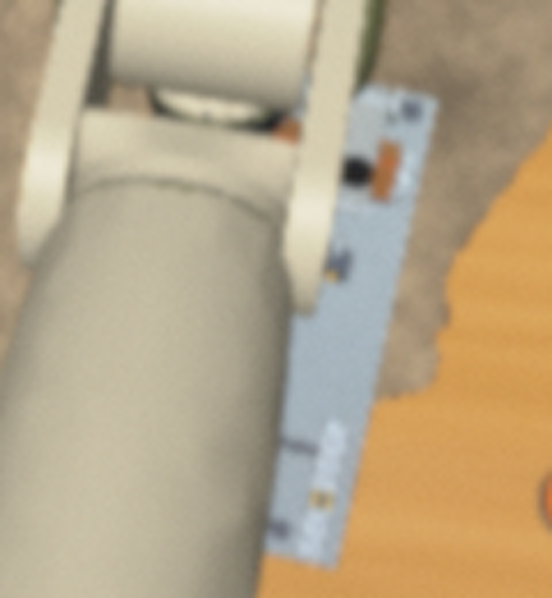

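Call:
step_arm --commands '[[[0.03, -0.11, -0.3], 0], [[0, 0, -0.3], 0], [[0, 0, -0.3], 0], [[0, 0, -0.3], 0], [[0, 0, -0.2], 0]]'

```text
time_s: 2.7
eef_pos: [679.7, -0.7, 64.9]
ee_rot: [-0.44, -0.553, -0.441, 0.554]
force: [0.3, 0.2, 0.7]
grip_width: -0.005
```

Call:
step_arm --commands '[[[0, 0, -0.1], 0], [[0, 0, -0.1], 0], [[0, 0, -0.1], 0], [[0, 0, 0], 0]]'

```text
time_s: 3.1
eef_pos: [680.1, -0.8, 54.4]
ee_rot: [0.44, 0.553, 0.44, -0.553]
force: [0.1, -0.0, -0.6]
grip_width: -0.001
```

Call:
step_arm --commands '[[[0, 0, -0.05], 0], [[0, 0, -0.05], 0], [[0, 0, 0], 0]]'

```text
time_s: 3.4
eef_pos: [680.3, -0.9, 50.9]
ee_rot: [0.44, 0.553, 0.44, -0.553]
force: [-2.2, 0.1, 3.7]
grip_width: 0.002
```

```bash
python3 look.py 3
```

```text
3.5 [680.25587401  -0.86880315  50.93096372] [-2.10381927  0.11950803  6.02058839] -0.0011160900209572732 [-0.173  0.834  1.167 -0.     1.14   0.054]
-12.98924989377541
```

View pics/s3.png

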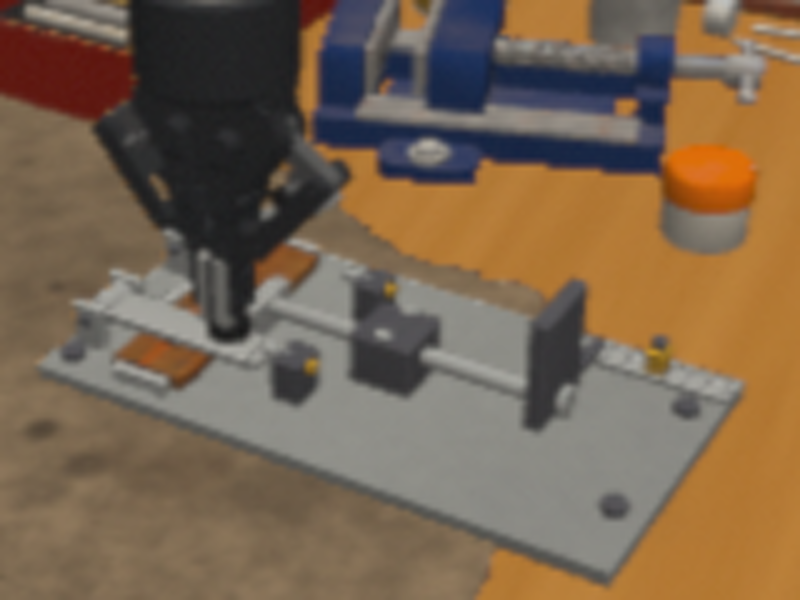

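Call:
step_arm --commands '[[[0, 0, -0.05], 0], [[0, 0, -0.05], 0], [[0, 0, 0], 0]]'

```text
time_s: 3.8
eef_pos: [680.3, -0.8, 50.1]
ee_rot: [0.441, 0.553, 0.44, -0.553]
force: [-12.9, 0.9, 26.1]
grip_width: -0.001
```

Call:
step_arm --commands '[[[0, 0, 0.5], 0], [[0, 0, 1], 0], [[-0.21, -0.93, 0.3], 0], [[-0.21, -0.93, 0], 0], [[0, 0, 0], 0]]'

```text
time_s: 4.3
eef_pos: [662.7, -79.5, 118.7]
ee_rot: [-0.44, -0.554, -0.439, 0.554]
force: [1.0, -1.0, 0.3]
grip_width: -0.001
```

```bash
python3 look.py 4
```

```text
4.4 [663.13162701 -75.69004893 118.02648356] [-0.42557869  0.34835068 -0.60592737] -0.0018339911269229276 [-0.289  0.733  1.166  0.     1.243 -0.061]
-13.072269447689433
```

View pics/s4.png

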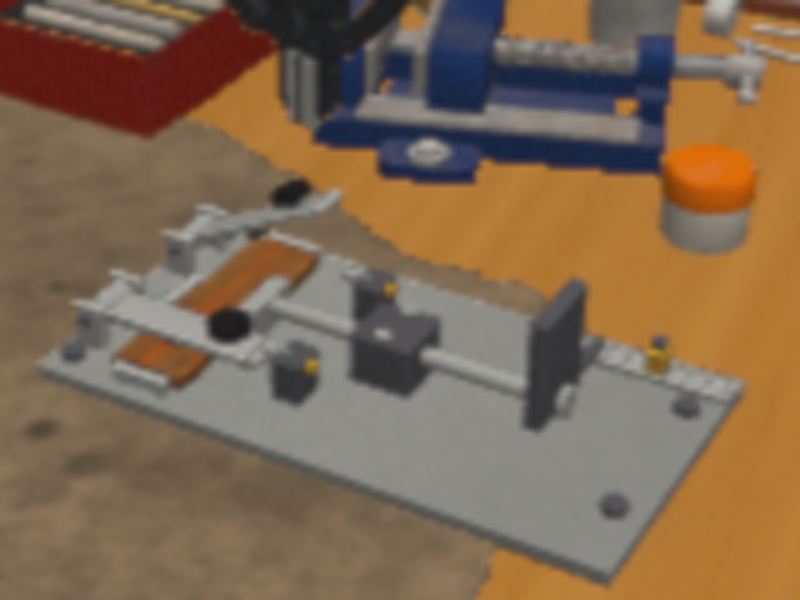

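Call:
step_arm --commands '[[[0, 0, -0.4], 0], [[0, 0, -0.3], 0], [[0, 0, -0.3], 0], [[0, 0, -0.3], 0], [[0, 0, -0.2], 0]]'

```text
time_s: 4.9
eef_pos: [662.9, -74.8, 56.9]
ee_rot: [-0.44, -0.553, -0.441, 0.554]
force: [-8.0, 3.2, 13.5]
grip_width: 0.003
```

Call:
step_arm --commands '[[[0, 0, -0.1], 0], [[0, 0, -0.05], 0], [[0, 0, -0.05], 0], [[0, 0, 0], 0]]'

```text
time_s: 5.3
eef_pos: [663.4, -75.3, 51.0]
ee_rot: [0.44, 0.553, 0.44, -0.553]
force: [-1.9, 0.3, 4.3]
grip_width: 0.002
```

Call:
step_arm --commands '[[[0, 0, -0.05], 0], [[0, 0, -0.05], 0], [[0, 0, 0], 0]]'

```text
time_s: 5.6
eef_pos: [663.5, -75.3, 50.1]
ee_rot: [0.441, 0.553, 0.44, -0.553]
force: [-13.5, 2.8, 25.8]
grip_width: 0.002
```

Call:
step_arm --commands '[[[0, 0, 0.5], 0], [[0, 0, 1], 0], [[0, 0, 1], 0], [[0, 0, 0], 0]]' --gripper -0.2

```text
time_s: 6.0
eef_pos: [665.7, -75.9, 152.8]
ee_rot: [0.444, 0.556, 0.437, -0.551]
force: [0.2, -0.1, 1.0]
grip_width: 0.601
```

Call:
step_arm --commands '[[[-0.88, 0.45, 0], 0], [[-0.88, 0.45, 0], 0], [[-0.88, 0.45, 0], 0], [[-0.88, 0.45, 0], 0], [[0, 0, 0], 0]]'

```text
time_s: 6.5
eef_pos: [518.7, -1.1, 145.6]
ee_rot: [-0.44, -0.552, -0.442, 0.554]
force: [-0.2, -0.8, -0.1]
grip_width: 0.599
```

```bash
python3 look.py 5
```

```text
6.6 [522.54981873  -3.15153829 146.50404795] [-0.20217711  0.03037369 -0.15375159] 0.5999630890815312 [-0.23   0.403  1.636 -0.     1.101 -0.004]
-12.97047290346774
```

View pics/s5.png

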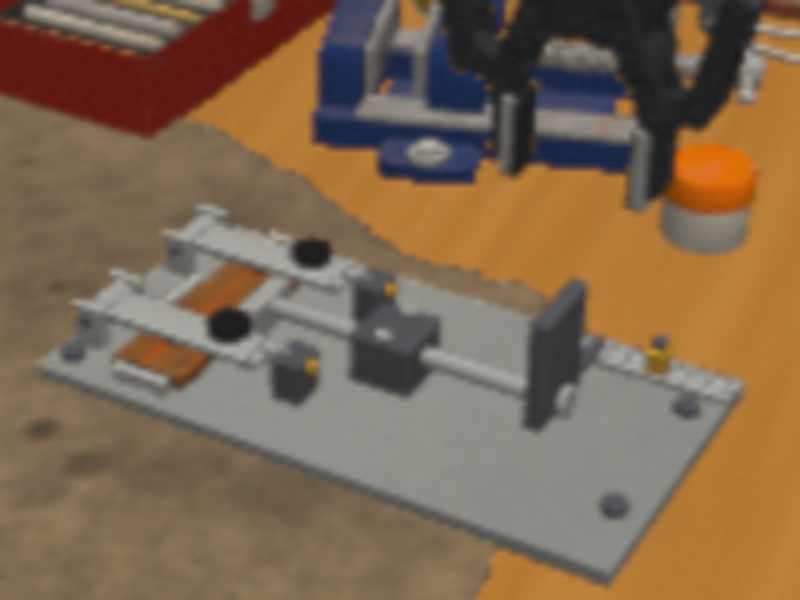

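View pics/t5.png

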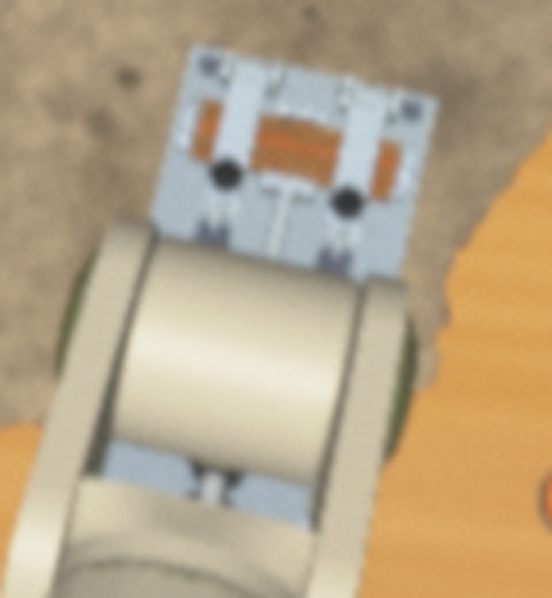

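Call:
step_arm --commands '[[[0, 0, -0.6], 0], [[0, 0, -0.6], 0], [[0, 0, -0.6], 0], [[0, 0, -0.56], 0], [[0, 0, 0], 0]]'

```text
time_s: 7.1
eef_pos: [522.0, -3.6, 49.3]
ee_rot: [-0.439, -0.553, -0.441, 0.554]
force: [0.6, -0.6, 0.5]
grip_width: 0.604
```

Call:
step_arm --commands '[[[0, 0, 0], 0], [[0, 0, 0], 0], [[0, 0, 0], 0], [[0, 0, 0], 0], [[0, 0, 0], 0]]' --gripper 1 --force 50

```text
time_s: 7.6
eef_pos: [523.0, -3.4, 53.1]
ee_rot: [0.441, 0.554, 0.44, -0.553]
force: [-2.8, 0.2, 5.5]
grip_width: 0.106
```

```bash
python3 look.py 6
```

```text
7.7 [522.97061884  -3.41881031  53.0657458 ] [-1.8262132  -0.56219561  5.96104493] 0.10813846184125671 [-0.231  0.539  1.713 -0.     0.888 -0.004]
-12.982478310441202
```

View pics/s6.png

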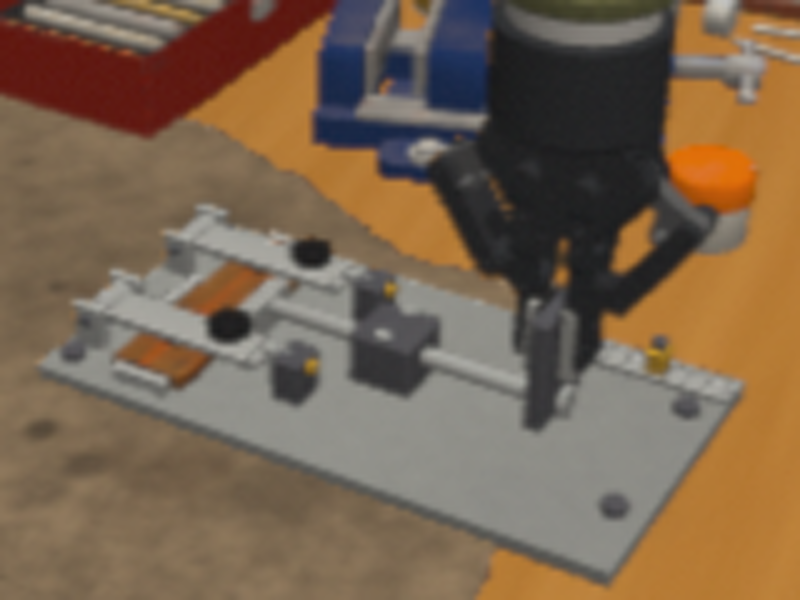

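Run:
```python
from h import *
s=pickle.load(open("side5.pkl","rb"));t=pickle.load(open("top0.pkl","rb"))
crop(s,312,210,362,250,16,"pics/sz.png");crop(t,270,245,310,285,14,"pics/tz.png")
```

```text
(no output)
```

View pics/sz.png

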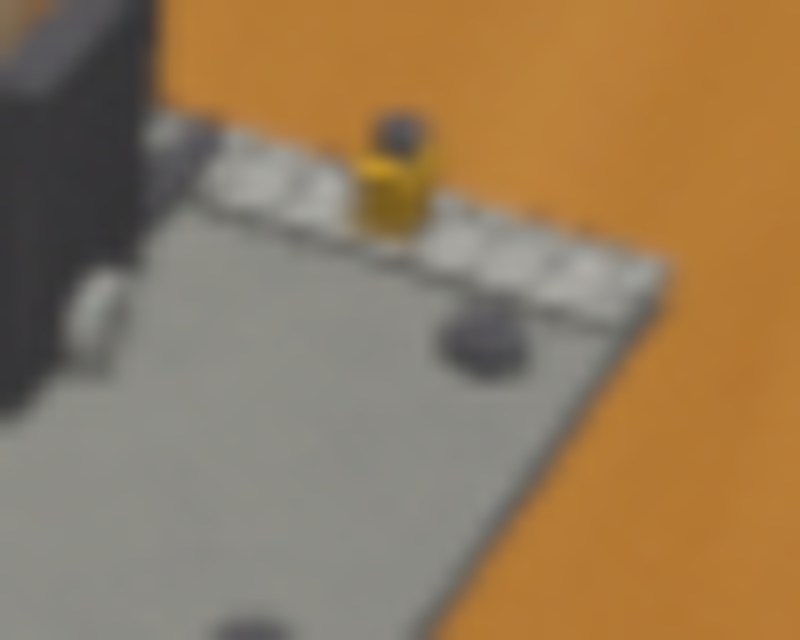

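View pics/tz.png

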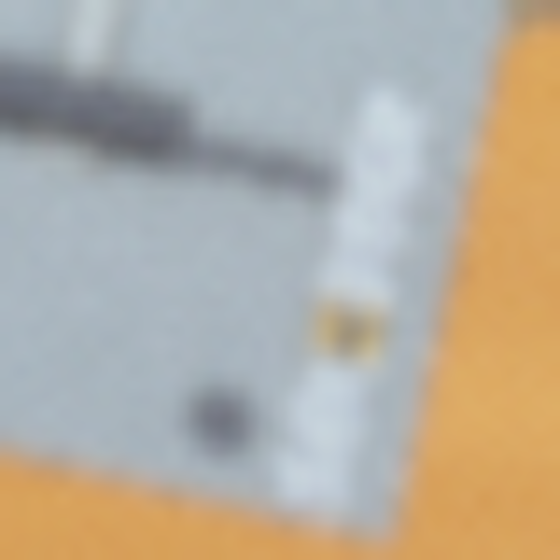

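Run:
```python
from fit import *
p=least_squares(res,[450,0,-.2]).x
s=pickle.load(open("side5.pkl","rb"))
Z=lambda u,v:(270+(u+.5)/14-.5,245+(v+.5)/14-.5);Y=lambda u,v:(312+(u+.5)/16-.5,210+(v+.5)/16-.5)
for z in(25,30):print(z,inv(p,atz(t,Z(348,327),z)))
print("ptr",inv(p,atz(t,Z(332,182),25)),inv(p,atz(s,Y(200,135),25)))
print("screw tri",inv(p,tri([(t,Z(348,326)),(s,Y(400,125))])),inv(p,tri([(t,Z(348,327)),(s,Y(395,180))])))
for x in(-120,-140,-144,-146,-148,-150):print(x,((proj(t,W(p,(x,-61.5,28)))-[270,245])*14+6.5).round(),((proj(s,W(p,(x,-61.5,22)))-[312,210])*16+7.5).round())
```

```text
25 [-146.24303378  -61.38281191   25.        ]
30 [-146.52313412  -61.14671329   30.        ]
ptr [-119.36026529  -52.17551007   25.        ] [-118.8306314   -52.89904495   25.        ]
screw tri [-146.51596196  -61.05964951   31.56495238] [-146.31137465  -61.63692079   21.3798795 ]
-120 [[379. 195.]] [[229. 126.]]
-140 [[356. 295.]] [[353. 164.]]
-144 [[352. 315.]] [[379. 172.]]
-146 [[350. 325.]] [[391. 176.]]
-148 [[348. 335.]] [[404. 180.]]
-150 [[345. 345.]] [[416. 184.]]
```

Call:
step_arm --commands '[[[-0.13, 0.03, 0], 0], [[-0.13, 0.03, 0], 0], [[-0.13, 0.03, 0], 0], [[-0.13, 0.03, 0], 0], [[-0.13, 0.03, 0], 0]]'

```text
time_s: 8.2
eef_pos: [497.7, 2.4, 53.1]
ee_rot: [0.442, 0.554, 0.439, -0.552]
force: [7.5, -1.6, 4.0]
grip_width: 0.11
```

Call:
step_arm --commands '[[[0, 0, 0], 0], [[0, 0, 0], 0], [[0, 0, 0], 0], [[0, 0, 0], 0], [[0, 0, 0], 0]]'

```text
time_s: 8.7
eef_pos: [497.8, 2.4, 53.1]
ee_rot: [0.441, 0.554, 0.439, -0.552]
force: [6.3, -1.2, 4.8]
grip_width: 0.113
```

```bash
python3 look.py 7
python3 - <<'E'
from h import *
s=pickle.load(open("side7.pkl","rb"))
crop(s,302,200,362,245,13,"pics/sz7.png")
E
```

```text
8.8 [497.82021644   2.3761026   53.07116849] [ 6.6879938  -0.82875406  4.34563148] 0.10561176697140538 [-0.231  0.495  1.791 -0.     0.851 -0.004]
-12.993525624238162
```

View pics/s7.png

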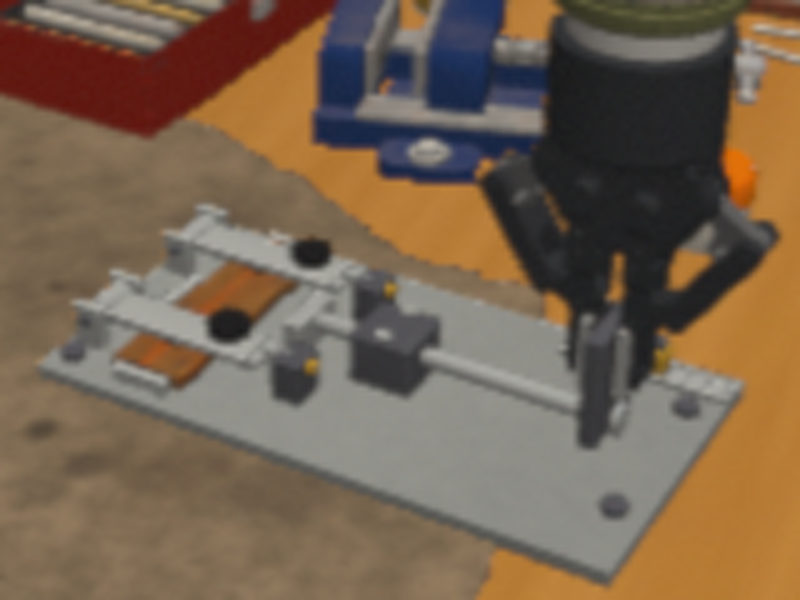

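View pics/t7.png

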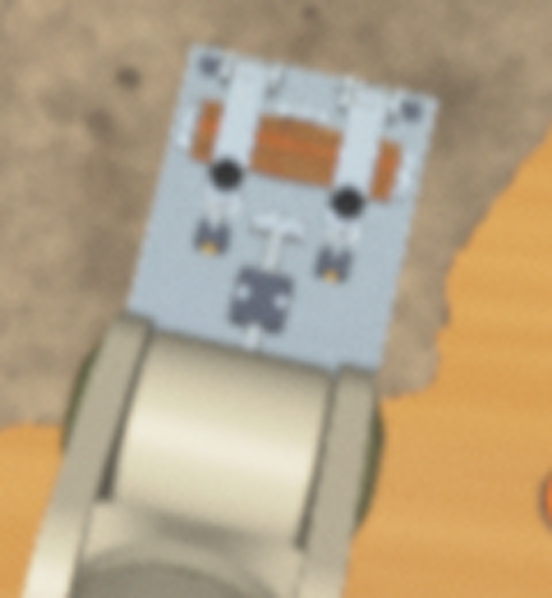

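View pics/sz7.png

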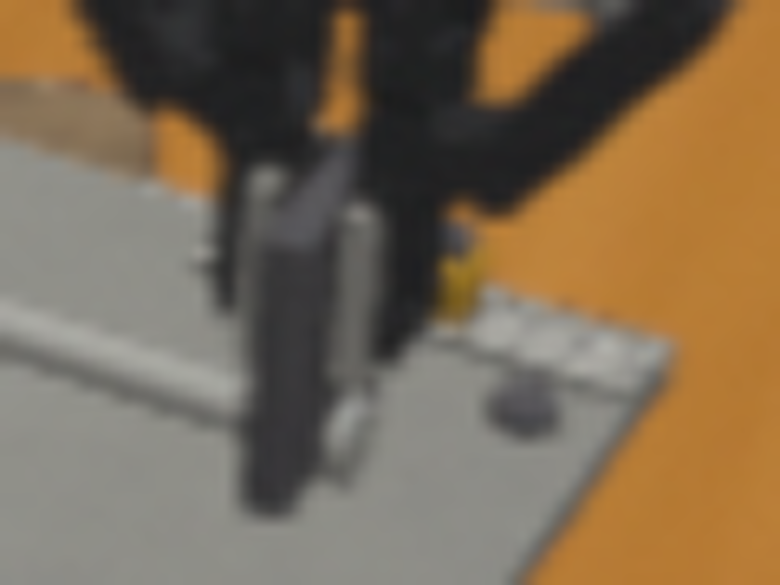

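Run:
```python
from fit import *
p=least_squares(res,[450,0,-.2]).x
s0=pickle.load(open("side5.pkl","rb"));s1=pickle.load(open("side7.pkl","rb"))
# knob/foot window in s5: crop coords x 520..580,y 375..432 (offset 205,150 scale5)
K=8;up=lambda c:cv2.resize(c["image"],None,fx=K,fy=K,interpolation=cv2.INTER_CUBIC)
a,b=up(s0),up(s1)
x0,y0,x1,y1=[int(K*v) for v in (308,228,322,238)]
r=cv2.matchTemplate(b[y0-80:y1+120,x0-40:x1+200],a[y0:y1,x0:x1],cv2.TM_CCOEFF_NORMED);_,m,_,l=cv2.minMaxLoc(r)
print(m,(l[0]-40)/K,(l[1]-80)/K)
for d in (22,24,25,26,27,28,30):
    print(d,proj(s0,W(p,(-120-d,15,25)))-proj(s0,W(p,(-120,15,25))))
t0,t1=[pickle.load(open(f"top{i}.pkl","rb")) for i in(5,7)]
a,b=up(t0),up(t1)
x0,y0,x1,y1=[int(K*v) for v in (280,196,294,204)]
r=cv2.matchTemplate(b[y0-40:y1+160,x0-80:x1+40],a[y0:y1,x0:x1],cv2.TM_CCOEFF_NORMED);_,m,_,l=cv2.minMaxLoc(r)
print(m,(l[0]-80)/K,(l[1]-40)/K, proj(t0,W(p,(-26,0,26)))-proj(t0,W(p,(0,0,26))))
```

```text
0.9931031465530396 10.75 3.5
22 [[8.98279346 2.97923548]]
24 [[9.80909076 3.25328544]]
25 [[10.22285186  3.39051355]]
26 [[10.63702208  3.52787735]]
27 [[11.05160201  3.66537703]]
28 [[11.46659227  3.8030128 ]]
30 [[12.29780621  4.07869342]]
0.8838798403739929 -2.25 1.25 [[-2.05842702  8.87453226]]
```

Call:
step_arm --commands '[[[-0.01, 0, 0], 0], [[0, 0, 0], 0], [[0, 0, 0], 0], [[0, 0, 0], 0], [[0, 0, 0], 0]]'

```text
time_s: 9.3
eef_pos: [497.5, 2.4, 53.1]
ee_rot: [0.442, 0.554, 0.439, -0.552]
force: [6.1, -0.1, 5.0]
grip_width: 0.11
```

Call:
step_arm --commands '[[[0, 0, 0], 0], [[0, 0, 0], 0], [[0, 0, 0], 0]]'

```text
time_s: 9.6
eef_pos: [497.5, 2.5, 53.1]
ee_rot: [0.442, 0.554, 0.439, -0.552]
force: [6.5, -1.0, 5.6]
grip_width: 0.111
```

```bash
python3 look.py 8; python3 -c "
from rig import ticket
print(ticket.finish_job())"
```

```text
9.7 [497.50164107   2.4482352   53.08457628] [ 6.52925703 -0.60082184  4.35252112] 0.11145269708552463 [-0.231  0.494  1.792  0.     0.85  -0.004]
-12.998136230272598
the job is handed in; nothing more can be done
None
```

I pressed both straps shut, first left then right. I then gripped the stop's handle, pulled it back until its pointer should stand beside the index block, and handed the job in at about 9.7 s while still holding it.

- **Straps:** both met a firm stop at about 26 N. Afterwards both pads sat within about 1 px of their predicted shut positions, except the right pad in the side view, which was read about 1 px low.
- **Pull distance:** the index block measured 26.5–27.3 mm from the pointer's home. An image match in the side view gave 26.2 mm of travel and the arm's own position gave 25.8 mm, so I added a final nudge of about 0.3 mm. The pointer should be within about 1.5 mm of the block's middle, against the 5 mm allowed.
- **Grip:** the fingers close to about 9.5 mm on the 10 mm handle, and the force sensor reads about 6.5 N of spring pull.
- **Bar and loose things:** in the pictures the bar looked unmoved under the straps. I never went near the pot, nozzle or marker, but I did not measure them.
- **Checks that failed or were missing:**
  - The template match of the rod end in the top view failed: it had a low score and an implausible shift, so I discarded it.
  - The gripper hides the pointer tip in the final view, so its position comes from the handle's travel rather than being seen directly.

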